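Show the photometer cell to the inspection camera

TASK

The long glass cell in the photometer must have its end windows checked for scratches. Slide the photometer's compartment cover all the way back, lift the cell out and hold it up to the inspection camera: centred at the camera's focus, 110 mm in front of the lens, one clear end window square to the lens (so the cell is inclined just as the camera is) and the blue lid on the upper side. Finish while still holding it there, steady and touching nothing else, leave the cover open, and do not touch the camera or disturb the dish, marker, foam rack and bottle standing around.

Things in the scene. Friction and masses are not known exactly. Their poses are not given: they have to be found in the camera images.
- photometer: White bench photometer, fixed. Origin on the worktop under it; the housing spans own x -130 to +140, y -130 to +130 mm, deck 90 mm high; -x is its front (towards the robot), at +y an inclined grey console with display and keys, up to 112 mm high. At the right, under a sliding cover, a black compartment opens in the deck: x -118 to +6, y -115 to -5 mm, floor at height 28 mm.
- cell_holder (a point): Middle of the cell's seat in the compartment, 36 mm above the worktop, at photometer x -56, y -60 mm; axes as the photometer's. The cell stands here with its long axis along y. Low rails along its long sides reach up to height 50 mm (outer faces 13 mm either side of the middle); lamp and detector blocks close against its end windows reach up to height 72 mm.
- cover (a joint): Slide of the grey flat compartment cover (132 x 116 x 4 mm, top at height 95 mm): 0 = closed, 0.124 m = fully open; it opens along the photometer's +x (backwards, away from the robot) and stays where it is left; friction about 2 N.
- cover_grip (a point): Centre of the blue upright grip rib on the cover near its front edge: 60 mm long along the photometer's y, 10 mm thick along x, 18 mm high (heights 95 to 113 mm). It moves with the cover; axes as the photometer's.
- cell: Loose glass photometer cell with a fixed blue lid: 52.5 mm long (own x), 12.5 mm wide (own y), glass 45 mm high, 51 mm with the lid (own z, up). Origin: centre of its underside. The two small end faces (+x and -x) are the clear windows; the long side faces (+y and -y) are frosted and are the faces to grip. The lid is 50 x 11 x 6 mm. About 60 g.
- cell_center (a point): Centre of the cell's glass body, 22.5 mm above its underside; axes as the cell's.
- camera_stand: Bench stand of the inspection camera, fixed: round dark base of 120 mm diameter and a steel post 16 mm thick, 337 mm high. Origin: centre of the base on the worktop. The camera is held 100 mm and less in front (own -x) of the post.
- camera_head: Inspection camera on the stand: black lens barrel of 34 to 39 mm diameter and 40 mm long, then a 52 x 44 x 44 mm aluminium body with a blue band. Origin: centre of the lens's front face, about 246 mm above the worktop. Own -x is the direction of view, 25 degrees below level and towards the robot side; own x is the optical axis; own z points up, leaning 25 degrees.
- camera_focus (a point): The camera's focus: point on the optical axis 110 mm in front of the lens, 200 mm above the worktop; axes as the camera head's (x = optical axis). Nothing is visible there.
- petri_dish: Bystander: closed petri dish, 89 mm diameter, 15 mm high. Origin: centre of its underside.
- marker: Bystander: white and black marker lying on the worktop, 138 mm long (own y), 12 mm thick. Origin: underside, middle.
- foam_rack: Bystander: white foam rack with small tubes, 72 x 100 x 42 mm. Origin: centre of its underside.
- bottle_a: Bystander: white plastic bottle with a white cap, 47 x 58 x 111 mm. Origin: centre of its underside.

How it is judged:
By the outcome, as a careful person would: the job done as asked, in the order asked, and still so for the second after the job is handed in, while the arm keeps its last pose, push and grip.
It also fails if it takes over 54 s, if anything falls off the work surface, if the arm or the gripper's body presses on something with over 40 N, if the wrist force passes 120 N, or if a joint passes its speed limit or range.

ROBOT

A 7-joint arm with a two-finger parallel gripper is mounted at the origin on a cart in front of the work surface, level with it; the furniture and walls round the work are solid. World frame = base frame: x ahead of the robot, y to its left, z up, the work surface at z = 0. Lengths are in m, angles in rad, forces in N, time in s.
With the tool pointing down it reaches from about 0.4 to 0.925 m from the base axis. Payload 4.1 kg.
Tool frame: the origin (TCP) lies between the finger pads; the fingertips stand 22 mm ahead of it and the grasp point (between the pads) lies 3 mm ahead of it; z points along the fingers, y is the line along which they close (so a half turn about z gives the same grasp; the last joint's range is limited). The gripper opens to 85 mm and grips with 20 to 120 N. Pads are 22 mm wide; open, the fingers measure 114 mm over their backs; the gripper's body (76 mm by 85 mm) begins 54 mm behind the grasp point. The pads swing forward as they close: fully open they stand 13 mm farther back than shut.
Start: joints at [-1.282, 0.398, 0.045, 1.537, -0.019, 1.207, -0.051], TCP at [0.246, 0.602, 0.253] pointing down, gripper open.
Joint ranges: [-2.82, 2.82], [-0.49, 2.23], [-1.37, 1.46], [0, 2.46], [-1.36, 4.5], [0.23, 2], [-2.94, 2.94]. Speed limits (rad/s): [2.57, 2.57, 3.14, 3.14, 3.14, 3.14, 3.14].

INTERFACE

Orientations are given as a unit quaternion [w, x, y, z].
In Python, from station import * gives the robot as it stands. The module is installed in compiled form; this text tells all that it offers.
- The arm moves only by the shell command python3 -m creep 'ROWS' [FORCE]. ROWS is text: rows parted by semicolons, each of 5 numbers parted by spaces: the shift along the tool's x, y, z in units of 25 mm (1.0 is 25 mm), then the turn about the tool's z in units of 6 degrees (1.0 is 6 degrees), then the opening, from -1 (shut) to 1 (fully open). A call has 1 to 5 rows; each row shifts and turns the commanded pose from where the row before left it, along the tool's axes as they then stand; what a row does not reach is not made up. A row lasts 1/10 s, in which the tool goes at most 50 mm and 8.59 degrees, less where a joint would pass 70% of its speed; a pose out of reach is approached as far as the arm can. A call is refused whole if a number of a shift passes 1 or a number of a turn 1, either way. A call with a gripper value outside its range is refused whole. The fingers move at their own pace and stop on an object; FORCE is the grip in N (left out, the last holds). Time passes only in rows, so rows that do not move let the fingers close. It gives the time, the measured TCP pose, the force, the opening and the grip force at its end, in the units of the state.
- state(): the state, without advancing time (a new reading comes with each control period).
- camera(name): name is "scene" or "side" or "wrist"; returns a dict with "pixels" (420x560x3 uint8, blue, green, red), "fx", "fy", "cx", "cy" (pixels), "k1" (the pictures are not rectified: a ray, as slopes to the right and down, at radius r is drawn at 1 + k1 r^2 times it, then the intrinsics apply), "pose" (4x4, takes a point from camera to world coordinates); the wrist camera has in their place "tool_from_camera" (4x4, takes a point from camera to tool coordinates, whose origin is the TCP and whose axes are the flange's). Camera axes: x right, y up, looking along -z (the intrinsics and any distortion apply to the point x, -y, -z); pixel columns grow to the right and rows downward; lengths in m; the calibration is good to about 2 mm. A picture is of the moment at which its call begins: read the wrist's pose just before it. There is no depth.
- close_job(): hands the job in; it is judged then, once.
The state is a dict: "time_s": time; "q": joint angles; "joint_vel": joint speeds; "joint_torque": joint torques, N m; "tcp_pos": TCP position; "tool_rot": TCP orientation; "force": force on the tool from outside, world axes, zero at the start; "torque": the same for the moment, N m; "gripper_width": finger opening in m; "grip_force": force on a finger pad.
Only numpy, scipy, OpenCV 4.12 (cv2) and the standard library are available. Lean on these libraries where they do the work, as an engineer would, in place of code of your own. Each camera call takes 0.05 s, during which the arm holds its last target. There are 200 camera calls.

## Working session

There is one attempt and no reset: what is moved stays moved. The work goes in short steps, Python scripts to look and compute and a shell command to move; the robot and the scene stay as the last step left them, time stands still between calls to the robot, and variables do not carry over. Pictures are saved under pics/ and viewed, at most 10 in all, crops included, and the job is handed in when it is done.

```bash
mkdir -p pics
cat > h.py <<'E'
from station import *
import numpy as np, cv2
from scipy.spatial.transform import Rotation as R
def T(s):
    M=np.eye(4); q=s["tool_rot"]; M[:3,:3]=R.from_quat([q[1],q[2],q[3],q[0]]).as_matrix(); M[:3,3]=s["tcp_pos"]; return M
def shot(name,fn=None):
    s=state(); c=camera(name)
    if name=="wrist": c["pose"]=T(s)@np.array(c["tool_from_camera"])
    c["pose"]=np.array(c["pose"])
    if fn: cv2.imwrite("pics/"+fn+".png",c["pixels"]); np.save("pics/"+fn+".npy",{k:v for k,v in c.items()},allow_pickle=True)
    return c
def load(fn): return np.load("pics/"+fn+".npy",allow_pickle=True).item()
def ray(c,u,v):
    K=np.array([[c["fx"],0,c["cx"]],[0,c["fy"],c["cy"]],[0,0,1.]])
    p=cv2.undistortPoints(np.array([[[u,v]]],float),K,np.array([c["k1"],0,0,0.]))[0,0]
    d=c["pose"][:3,:3]@np.array([p[0],-p[1],-1]); return c["pose"][:3,3],d/np.linalg.norm(d)
def onz(c,u,v,z):
    o,d=ray(c,u,v); return o+d*(z-o[2])/d[2]
def tri(*obs):
    A=np.zeros((3,3));b=np.zeros(3);L=[]
    for c,u,v in obs:
        o,d=ray(c,u,v); P=np.eye(3)-np.outer(d,d); A+=P;b+=P@o; L.append((P,o))
    x=np.linalg.solve(A,b); return x,[float(np.linalg.norm(P@(x-o))) for P,o in L]
def proj(c,X):
    p=np.linalg.inv(c["pose"])@np.r_[X,1]; a=np.array([p[0],-p[1]])/-p[2]; a=a*(1+c["k1"]*(a@a))
    return np.array([c["fx"]*a[0]+c["cx"],c["fy"]*a[1]+c["cy"]])
E
python3 - <<'E'
from h import *
s=state(); print({k:np.round(v,4) for k,v in s.items()}); print(T(s).round(3))
for n in("scene","side","wrist"):
    c=shot(n,n+"0"); print(n,c["fx"],c["k1"],c["pose"].round(3).tolist())
print(np.array(c["tool_from_camera"]).round(3).tolist())
a=[cv2.imread(f"pics/{n}0.png") for n in("scene","side")]
E
```

```text
{'time_s': np.float64(0.0), 'q': array([-1.282 ,  0.3992,  0.0451,  1.5379, -0.0187,  1.2069, -0.0507]), 'joint_vel': array([ 0.0017,  0.0004, -0.0002,  0.0016,  0.0008,  0.0004,  0.001 ]), 'joint_torque': array([ 1.00000e-04, -4.75131e+01,  1.36460e+00, -2.54215e+01,
        1.15000e-02,  9.40000e-03,  0.00000e+00]), 'tcp_pos': array([0.2456, 0.6012, 0.2522]), 'tool_rot': array([-1.000e-04,  1.926e-01,  9.813e-01, -1.000e-03]), 'force': array([-0.4042,  0.1319,  0.2424]), 'torque': array([-0.0056,  0.0182, -0.0356]), 'grip_force': np.float64(0.0), 'gripper_width': np.float64(0.0855)}
[[-0.926  0.378 -0.001  0.246]
 [ 0.378  0.926 -0.002  0.601]
 [-0.    -0.002 -1.     0.252]
 [ 0.     0.     0.     1.   ]]
scene 468.1807152817434 -0.10113594177247605 [[-0.739, 0.451, -0.501, -0.225], [-0.674, -0.484, 0.558, 0.855], [0.01, 0.75, 0.662, 1.216], [0.0, 0.0, 0.0, 1.0]]
side 395.9300635439879 -0.10135425514570102 [[0.966, 0.123, -0.226, 0.321], [-0.257, 0.5, -0.827, -0.992], [0.012, 0.857, 0.515, 0.768], [0.0, 0.0, 0.0, 1.0]]
wrist 355.8505314724481 -0.07763133263488567 [[0.377, -0.893, -0.245, 0.184], [0.926, 0.364, 0.101, 0.625], [-0.001, -0.265, 0.964, 0.373], [0.0, 0.0, 0.0, 1.0]]
[[0.001, 0.964, 0.265, 0.066], [1.0, -0.001, -0.0, -0.001], [-0.0, 0.265, -0.964, -0.12], [0.0, 0.0, 0.0, 1.0]]
```

View pics/scene0.png

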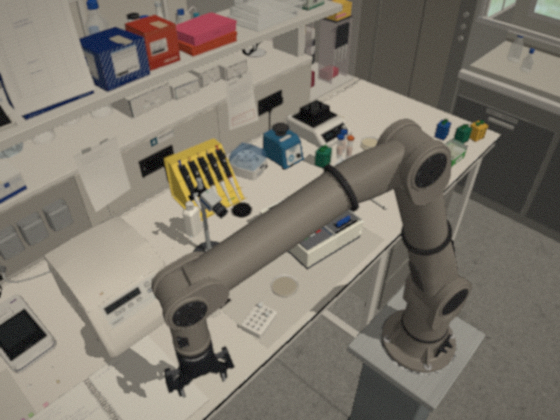

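View pics/side0.png

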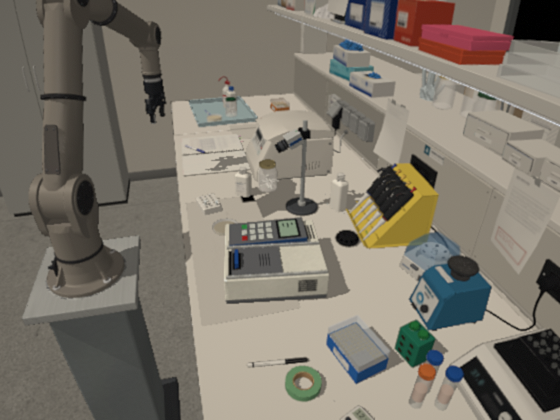

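The scene view shows the arm hiding the photometer. In the side view the photometer is around (275,262), its blue rib at (236,262), and the camera stand base at (302,205) with the lens near (275,147).

Run:
```python
from h import *
c=load("side0")
for n,u,v,z in [("rib",236,262,.104),("rightback top",326,270,.09),("front right top",226,275,.09),("base",302,207,0.01),("lens",276,148,.246),("fronttop left",230,224,.1),("bottle",340,193,.05),("posttop",305,124,.337)]:
    print(n,onz(c,u,v,z).round(3))
im=c["pixels"][100:320,190:390]; cv2.imwrite("pics/sidecrop.png",cv2.resize(im,None,fx=2.7,fy=2.7,interpolation=cv2.INTER_CUBIC)[:600])
```

```text
rib [ 0.425 -0.186  0.104]
rightback top [ 0.65  -0.259  0.09 ]
front right top [ 0.394 -0.215  0.09 ]
base [0.727 0.181 0.01 ]
lens [0.631 0.197 0.246]
fronttop left [ 0.438 -0.     0.1  ]
bottle [0.873 0.18  0.05 ]
posttop [0.716 0.157 0.337]
```

View pics/sidecrop.png

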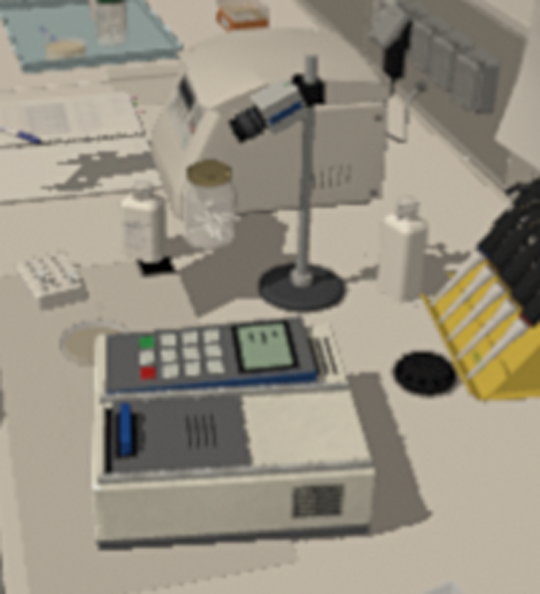

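The crop shows the photometer with its blue rib at crop (125,430), lens at (245,122) and post base at (300,285). The cover is closed. I move high over the stand area to look from the wrist.

```bash
python3 -m creep '0 0 -1 0 1;-.5 -.4 -1 0 1;-1 -.7 -1 0 1;-1 -.7 -1 0 1;-1 -.7 -1 0 1' >/dev/null; python3 -m creep '-1 -.7 -1 0 1;-1 -.7 -1 0 1;-1 -.7 -1 0 1;-1 -.7 0 0 1;-1 -.7 0 0 1'>/dev/null; python3 -m creep '-1 -.7 0 0 1;-1 -.7 0 0 1;-1 -.7 0 0 1;-1 -.7 0 0 1;-1 -.7 0 0 1'>/dev/null; python3 -m creep '-1 -.7 0 0 1;-.5 -.4 0 0 1;0 0 0 0 1;0 0 0 0 1'
python3 - <<'E'
from h import *
w=shot("wrist","w1"); c=shot("scene","scene1")
print(state()["tcp_pos"], state()["time_s"])
cv2.imwrite("pics/v1.png",np.vstack([cv2.resize(w["pixels"],(400,300)),cv2.resize(c["pixels"],(400,300))]))
E
```

```text
time_s: 2.05
tcp_pos: [0.4923, 0.2153, 0.4531]
tool_rot: [-0.0, 0.192, 0.981, 0.0]
force: [0.9, 0.1, -0.8]
gripper_width: 0.0857
grip_force: 0.0
[0.49191001 0.21635999 0.45307478] 2.15
```

View pics/v1.png

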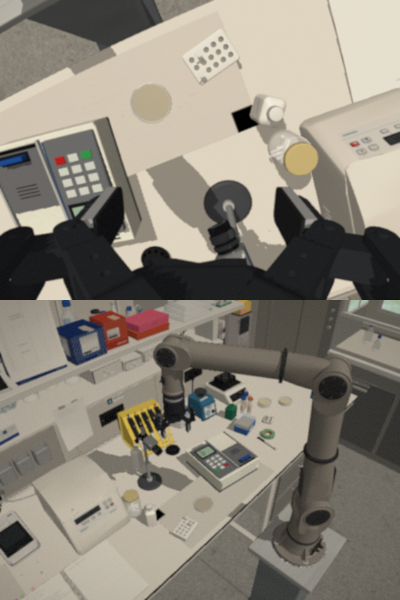

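Wrist view (top): stand base at about (228,202), lens near (222,235) in the 400-px picture, foam rack, dish and photometer rib visible. The scene view (bottom) now shows the stand and photometer unobstructed. Zoom in for the camera points.

Run:
```python
from h import *
def crop(fn,x,y,w,h): return cv2.resize(load(fn)["pixels"][y:y+h,x:x+w],(400,300) ,interpolation=cv2.INTER_CUBIC)
a=crop("scene1",175,165,80,60)   # x5
b=crop("side0",255,110,80,60)     # x5
c=crop("w1",260,240,120,90)      # x3.33
d=crop("w1",0,150,200,150)       # x2
cv2.imwrite("pics/v2.png",np.vstack([np.hstack([a,b]),np.hstack([c,d])]))
```

```text
(no output)
```

View pics/v2.png

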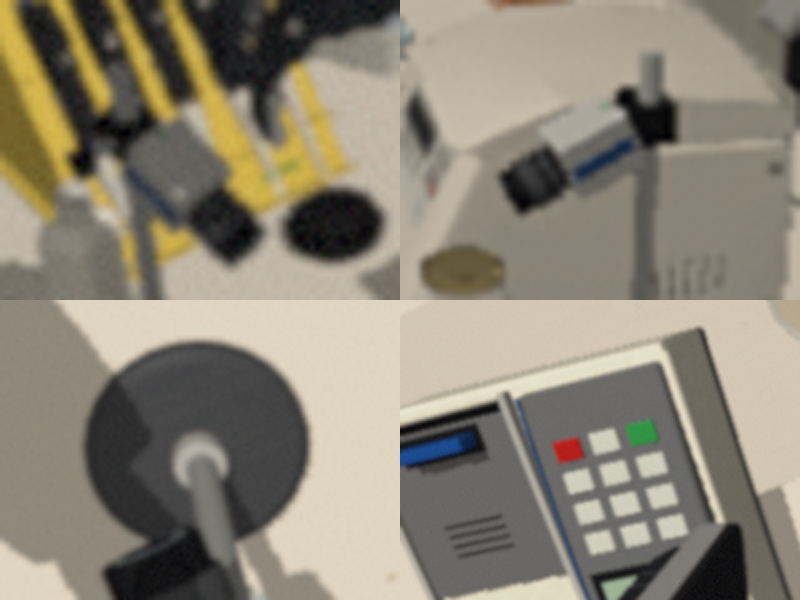

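Run:
```python
from h import *
s=load("scene1");d=load("side0");w=load("w1")
L,e=tri((s,175+242/5,165+242/5),(d,255+115/5,110+194/5)); print("lens2",L.round(4),e)
L3,e=tri((s,175+242/5,165+242/5),(d,255+115/5,110+194/5),(w,260+155/3.333,240+275/3.333)); print("lens3",L3.round(4),e)
print("lens->wrist crop",((proj(w,L)-[260,240])*3.333).round(0))
# body rear centre near clamp
# base ellipse from dark mask
g=cv2.cvtColor(w["pixels"],cv2.COLOR_BGR2HSV); m=((g[...,2]<100)&(g[...,1]<70)).astype(np.uint8); m[:, :280]=0;m[:,360:]=0;m[:245]=0;m[300:]=0
ct=max(cv2.findContours(m,cv2.RETR_EXTERNAL,cv2.CHAIN_APPROX_NONE)[0],key=cv2.contourArea).reshape(-1,2)
for z in (0.0,0.01): 
    B=onz(w,260+197/3.333,240+143/3.333,z); print("base",B.round(4))
    P=np.array([onz(w,260+x/3.333,240+y/3.333,z)for x,y in[(85,143),(308,143),(197,42)]]); print(np.linalg.norm(P[0]-P[1]),np.linalg.norm(P[2]-B))
v=B-L; print("yaw",np.degrees(np.arctan2(v[1],v[0])),np.hypot(*v[:2]))
pt,e=tri((s,175+125/5,165+70/5),(d,255+250/5,110+53/5)); print("posttop",pt,e)
# rib & corners
def q(x,y): return (x/2, 150+(y)/2)
for n,(x,y),z in [("rib right end(top)",(475-400,440-300),.113),("fr left corner",(700-400,332-300),.095),]:
    print(n,onz(w,*q(x,y),z).round(4))
```

```text
lens2 [0.6354 0.1846 0.2483] [0.000841477372769074, 0.0008414773727692024]
lens3 [0.6369 0.1854 0.2488] [0.0010814057961136057, 0.002370508989799518, 0.003168038437524793]
lens->wrist crop [145. 263.]
base [0.7333 0.1952 0.    ]
0.11961077362115818 0.05824310846050096
base [0.7281 0.196  0.01  ]
0.11752470451327998 0.05722732078830456
yaw 6.978365206449373 0.09332815602582138
posttop [0.72707805 0.18956589 0.33717231] [0.0006711097459169088, 0.0006711097459171442]
rib right end(top) [ 0.4371 -0.129   0.113 ]
fr left corner [0.4322 0.05   0.095 ]
```

Lens at (0.636,0.185,0.248), base at about (0.730,0.194), post top height 0.337: all agree with the text. Now turn towards the photometer axes and step aside to see the head from above.

```bash
python3 -m creep '0 0 0 1 1;0 0 0 1 1;0 0 0 1 1;0 0 0 1 1;0 0 0 1 1' >/dev/null; python3 -m creep '0 0 0 1 1;0 0 0 1 1;0 0 0 1 1;0 0 0 1 1;0 0 0 1 1'>/dev/null;  python3 -m creep '0 0 0 1 1;0 0 0 1 1;0 0 0 1 1;0 0 0 0 1'>/dev/null
python3 -m creep '-1 1 0 0 1;-1 1 0 0 1;-1 1 0 0 1;-1 1 0 0 1;-1 1 0 0 1'>/dev/null;python3 -m creep '-1 1 0 0 1;0 0 0 0 1;0 0 0 0 1'
python3 - <<'E'
from h import *
s=state(); print(np.round(s["q"],2)); print(T(s).round(3))
w=shot("wrist","w2"); print(proj(w,np.array([.636,.185,.248])))
cv2.imwrite("pics/v3.png",w["pixels"])
E
```

```text
time_s: 4.35
tcp_pos: [0.6139, 0.0407, 0.4528]
tool_rot: [-0.0, 0.767, 0.642, -0.0]
force: [-0.1, 1.2, -0.2]
gripper_width: 0.0854
grip_force: 0.0
[-0.55  0.3   0.57  1.3  -0.16  1.59 -0.18]
[[ 0.176  0.984 -0.001  0.614]
 [ 0.984 -0.176  0.     0.041]
 [ 0.    -0.001 -1.     0.453]
 [ 0.     0.     0.     1.   ]]
[272.64149269  13.48583417]
```

View pics/v3.png

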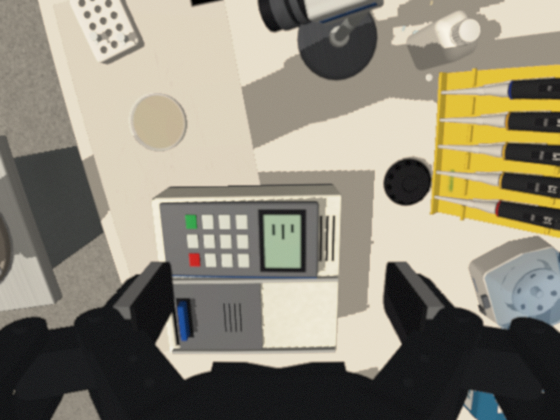

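Head's lens front appears at (270,13), as projected; the photometer lies square in view with rib at (182,320), cover to (174..262, 280..350), base ellipse about (338,41).

Run:
```python
from h import *
w=load("w2");d=load("side0");s=load("scene1")
def blue(c,x0,x1,y0,y1):
    g=cv2.cvtColor(c["pixels"],cv2.COLOR_BGR2HSV); m=((g[...,0]>100)&(g[...,0]<130)&(g[...,1]>130)&(g[...,2]>60)).astype(np.uint8)
    k=np.zeros_like(m);k[y0:y1,x0:x1]=m[y0:y1,x0:x1]
    ct=max(cv2.findContours(k,cv2.RETR_EXTERNAL,cv2.CHAIN_APPROX_NONE)[0],key=cv2.contourArea); r=cv2.minAreaRect(ct); print("blue",r); return r
a=blue(w,165,200,285,350); b=blue(d,225,246,245,280); 
X,e=tri((w,*a[0]),(d,*b[0])); print("rib",X.round(4),e)
for z in(.104,.113): print(onz(w,*a[0],z).round(4), onz(d,*b[0],z).round(4))
print("base",onz(w,338,41,0.004))
# corners of deck
for n,u,v,z in[("cover/deck bottom-left",174,350,.092),("bottom right",337,348,.09),("top right",340,194,.1),("top left",155,197,.1),("seam l",174,281,.092),("seam r",338,277,.092)]: print(n,onz(w,u,v,z).round(4))
```

```text
blue ((182.99392700195312, 320.94512939453125), (38.31974792480469, 8.834522247314453), 83.6598129272461)
blue ((236.0, 259.0), (18.0, 4.0), 90.0)
rib [ 0.4286 -0.1725  0.1024] [0.0010318390667988268, 0.0010318390667988671]
[ 0.4304 -0.1718  0.104 ] [ 0.4275 -0.174   0.104 ]
[ 0.4341 -0.1664  0.113 ] [ 0.426 -0.185  0.113]
base [0.73287791 0.19042515 0.004     ]
cover/deck bottom-left [ 0.3968 -0.229   0.092 ]
bottom right [ 0.6553 -0.2716  0.09  ]
top right [ 0.6905 -0.0184  0.1   ]
top left [0.4392 0.0223 0.1   ]
seam l [ 0.4295 -0.1096  0.092 ]
seam r [ 0.6724 -0.1457  0.092 ]
```

```bash
python3 -m creep '-.97 -.69 .8 0 -1;-.97 -.69 .8 0 -1;-.97 -.69 .8 0 -1;-.97 -.69 .8 0 -1;-.97 -.69 .8 0 -1' >/dev/null; python3 -m creep '-.97 -.69 .8 0 -1;-.97 -.69 .8 0 -1;-.97 -.69 .8 0 -1;-.97 -.69 .8 0 -1;-.97 -.69 .8 0 -1'>/dev/null;  python3 -m creep '0 0 1 0 -1;0 0 1 0 -1;0 0 0 0 -1;0 0 0 0 -1'
python3 - <<'E'
from h import *
s=state(); print(np.round(s["q"],2)); print(T(s).round(3))
w=shot("wrist","w3"); print(proj(w,np.array([.4295,-.172,.104])),proj(w,T(s)[:3,3]-[0,0,.08]))
cv2.imwrite("pics/v4.png",w["pixels"])
E
```

```text
time_s: 5.8
tcp_pos: [0.4015, -0.1665, 0.2038]
tool_rot: [-0.0, 0.766, 0.642, 0.0]
force: [-1.0, -0.3, 0.3]
gripper_width: 0.0001
grip_force: 0.0
[-0.4   0.07  0.73  2.1  -0.05  0.99  0.18]
[[ 0.174  0.985  0.     0.401]
 [ 0.985 -0.174  0.    -0.166]
 [ 0.     0.    -1.     0.204]
 [ 0.     0.     0.     1.   ]]
[320.5884866  216.15301168] [276.30818011 224.84269122]
```

View pics/v4.png

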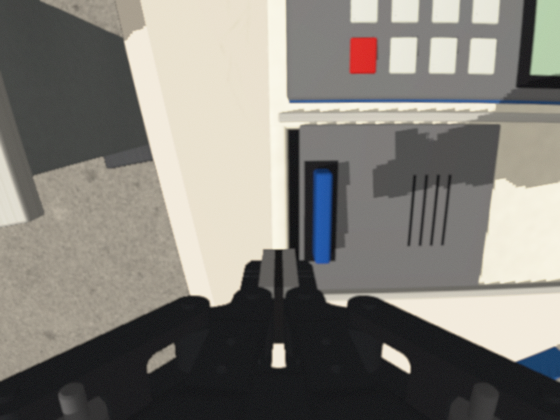

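Rib centred at (321,216), exactly where my measurement projects; fingers are clear in front of it. Descend and push.

```bash
python3 -m creep '0 0 1 0 -1;0 0 1 0 -1;0 0 .6 0 -1;0 0 .6 0 -1;0 0 0 0 -1'; python3 -m creep '0 .5 0 0 -1;0 .5 0 0 -1;0 .5 0 0 -1;0 .5 0 0 -1;0 .5 0 0 -1';python3 -m creep '0 .5 0 0 -1;0 .5 0 0 -1;0 .5 0 0 -1;0 .5 0 0 -1;0 .4 0 0 -1'; python3 -m creep '0 .3 0 0 -1;0 0 0 0 -1;0 0 0 0 -1'
```

```text
time_s: 6.35
tcp_pos: [0.4011, -0.1669, 0.1231]
tool_rot: [-0.001, 0.767, 0.642, -0.0]
force: [-1.0, 0.3, -0.2]
gripper_width: -0.0003
grip_force: 0.0
time_s: 6.85
tcp_pos: [0.4644, -0.1786, 0.1238]
tool_rot: [0.0, 0.767, 0.642, 0.0]
force: [-2.3, 2.1, 1.9]
gripper_width: 0.0001
grip_force: 1.6
time_s: 7.35
tcp_pos: [0.5221, -0.1893, 0.123]
tool_rot: [-0.001, 0.767, 0.641, -0.0]
force: [-15.1, 3.6, 6.1]
gripper_width: -0.0001
grip_force: 9.8
time_s: 7.65
tcp_pos: [0.5221, -0.1896, 0.1221]
tool_rot: [-0.007, 0.768, 0.641, -0.004]
force: [-16.6, 5.2, 12.4]
gripper_width: -0.0004
grip_force: 8.9
```

```bash
python3 -m creep '0 -.8 0 0 -1;0 0 -1 0 -1;0 0 -1 0 -1;0 0 -1 0 -1;-1 0 -1 0 -1' >/dev/null; python3 -m creep '-.5 -1 0 0 -.2;0 -.3 0 0 -.2;0 0 0 0 -.2;0 0 0 0 -.2'
python3 - <<'E'
from h import *
s=state()
w=shot("wrist","w4")
g=cv2.cvtColor(w["pixels"],cv2.COLOR_BGR2HSV); m=((g[...,0]>100)&(g[...,0]<130)&(g[...,1]>130)&(g[...,2]>60)).astype(np.uint8)
for c in cv2.findContours(m,cv2.RETR_EXTERNAL,cv2.CHAIN_APPROX_NONE)[0]:
    if cv2.contourArea(c)>80:
        r=cv2.minAreaRect(c); print(r, onz(w,*r[0],.104).round(4), onz(w,*r[0],.087).round(4))
cv2.imwrite("pics/v5.png",w["pixels"])
E
```

```text
time_s: 8.55
tcp_pos: [0.4718, -0.2175, 0.2231]
tool_rot: [0.0, 0.767, 0.642, 0.0]
force: [-0.3, 0.1, -0.4]
gripper_width: 0.0343
grip_force: 0.0
((488.53839111328125, 322.6922607421875), (38.274314880371094, 17.19570541381836), 33.690067291259766) [ 0.6219 -0.3415  0.104 ] [ 0.6317 -0.3549  0.087 ]
((264.4470520019531, 149.48822021484375), (67.29248046875, 12.811352729797363), 88.49256896972656) [ 0.4711 -0.1766  0.104 ] [ 0.4702 -0.1783  0.087 ]
((370.57421875, 150.86700439453125), (21.659454345703125, 92.58621978759766), 2.6025619506835938) [ 0.5412 -0.1899  0.104 ] [ 0.5453 -0.1925  0.087 ]
((339.99359130859375, 40.0196533203125), (6.052158355712891, 338.03204345703125), 89.62552642822266) [ 0.5305 -0.1171  0.104 ] [ 0.5339 -0.1145  0.087 ]
```

View pics/v5.png

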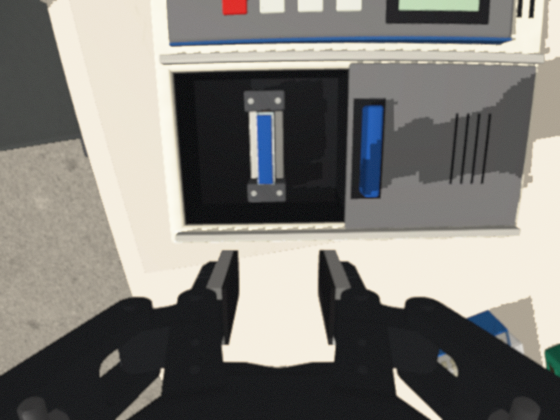

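Run:
```python
from h import *
w=load("w4");a=load("w3")
row=cv2.cvtColor(w["pixels"],cv2.COLOR_BGR2GRAY)[150]; print(row[150:200].tolist()); print(row[335:400].tolist()); print(row[515:550].tolist())
r3=cv2.cvtColor(a["pixels"],cv2.COLOR_BGR2GRAY)[216]; print("w3",r3[265:345].tolist())
ex=np.array([.986,-.165,0])
P=lambda c,u,v,z:onz(c,u,v,z)@ex*1000
print("compartment front edge",P(w,176,150,.09),"cover front",P(w,347,150,.095),"rear",P(w,527,150,.095))
print("old front", P(a,300,216,.095),P(a,290,216,.09))
```

```text
[231, 231, 231, 231, 231, 231, 231, 231, 231, 231, 231, 232, 238, 246, 248, 249, 249, 248, 248, 248, 247, 245, 244, 241, 236, 222, 194, 158, 114, 66, 29, 16, 13, 16, 17, 20, 13, 17, 17, 21, 13, 12, 14, 13, 18, 12, 15, 14, 21, 24]
[33, 30, 26, 25, 26, 21, 24, 24, 24, 21, 34, 64, 102, 121, 127, 124, 107, 76, 45, 32, 34, 29, 33, 34, 36, 43, 57, 63, 63, 63, 65, 74, 84, 87, 81, 67, 58, 57, 56, 55, 56, 54, 55, 55, 54, 46, 37, 38, 60, 77, 83, 84, 83, 83, 85, 83, 84, 83, 82, 84, 84, 84, 83, 83, 82]
[81, 80, 82, 81, 83, 80, 82, 79, 82, 83, 104, 138, 158, 165, 165, 164, 179, 214, 235, 239, 239, 239, 239, 239, 239, 238, 238, 239, 238, 239, 239, 239, 239, 239, 239]
w3 [226, 225, 226, 226, 225, 226, 232, 239, 244, 245, 245, 245, 244, 243, 242, 241, 240, 240, 238, 234, 221, 193, 152, 100, 55, 25, 19, 21, 24, 20, 18, 22, 22, 49, 84, 112, 122, 120, 104, 78, 47, 33, 28, 32, 30, 33, 32, 42, 50, 62, 70, 78, 82, 85, 83, 81, 82, 82, 82, 82, 81, 81, 81, 77, 71, 57, 42, 27, 23, 24, 31, 51, 68, 76, 81, 81, 82, 79, 82, 80]
compartment front edge 430.072487421249 cover front 550.7441170284523 rear 683.1161307651133
old front 439.1232366937705 432.57408257335766
```

The cover now sits with its front edge at the compartment's rear edge (347), consistent with the 124 mm end stop. The cell with blue lid is seen at (264,149) between its blocks. Move over it and measure its height by a second view.

```bash
python3 -m creep '.8 -.17 .5 0 -.2;.73 -.17 .5 0 -.2;0 0 0 0 -.2;0 0 0 0 -.2'
cat > lid.py <<'E'
from h import *
def lid(c,lo=(0,0),hi=(560,420),near=None):
    g=cv2.cvtColor(c["pixels"],cv2.COLOR_BGR2HSV); m=((g[...,0]>100)&(g[...,0]<130)&(g[...,1]>130)&(g[...,2]>60)).astype(np.uint8)
    L=[cv2.minAreaRect(k) for k in cv2.findContours(m,cv2.RETR_EXTERNAL,cv2.CHAIN_APPROX_NONE)[0] if cv2.contourArea(k)>60]
    return min(L,key=lambda r:np.hypot(*(np.array(r[0])-near)))
E
python3 - <<'E'
from lid import *
w4=load("w4"); w=shot("wrist","w5"); 
a=lid(w4,near=[264,149]); p=proj(w,np.array([.4702,-.1783,.087])); b=lid(w,near=p); print(a,p,b)
print(tri((w4,*a[0]),(w,*b[0])), onz(w,*b[0],.087))
s=state();M=T(s);print((np.linalg.inv(M)@np.r_[tri((w4,*a[0]),(w,*b[0]))[0],1]).round(4))
E
```

```text
time_s: 9.0
tcp_pos: [0.4698, -0.179, 0.1982]
tool_rot: [0.0, 0.767, 0.642, -0.0]
force: [0.8, -1.1, 0.7]
gripper_width: 0.0342
grip_force: 0.0
((264.4470520019531, 149.48822021484375), (67.29248046875, 12.811352729797363), 88.49256896972656) [276.93710863 209.29840745] ((276.7373352050781, 208.92710876464844), (70.05323791503906, 13.567623138427734), 89.11859893798828)
(array([ 0.47006645, -0.17839348,  0.08563444]), [2.3191804609358807e-05, 2.319180460960055e-05]) [ 0.470113   -0.17802021  0.087     ]
[ 1.50e-03 -1.00e-04  1.13e-01  1.00e+00]
```

```bash
python3 -m creep '.06 0 1 0 -.2;0 0 1 0 -.2;0 0 1 0 -.2;0 0 1 0 -.2;0 0 .5 0 -.2'>/dev/null; python3 -m creep '0 0 .42 0 -.2;0 0 0 0 -.2;0 0 0 0 -.2'; python3 -m creep '0 0 0 0 -1;0 0 0 0 -1;0 0 0 0 -1;0 0 0 0 -1' 20
```

```text
time_s: 9.85
tcp_pos: [0.47, -0.1782, 0.076]
tool_rot: [0.001, 0.767, 0.641, 0.0]
force: [0.1, -0.1, 0.3]
gripper_width: 0.0341
grip_force: 0.0
time_s: 10.25
tcp_pos: [0.4698, -0.1778, 0.0761]
tool_rot: [0.0, 0.767, 0.641, 0.001]
force: [-1.0, 0.5, 5.5]
gripper_width: 0.012
grip_force: 24.6
```

Grasped at 12 mm width. Lift it clear of the blocks, and record where the lid's free end lies in the tool frame (plane y=0).

```bash
python3 -m creep '0 0 -.4 0 -1;0 0 -.7 0 -1;0 0 -.6 0 -1;-.24 0 0 0 -1;0 0 0 0 -1'
cat > tilt.py <<'E'
from lid import *
def ends(fn):
    s=state(); w=shot("wrist",fn); M=T(s); Ti=np.linalg.inv(M)
    g=cv2.cvtColor(w["pixels"],cv2.COLOR_BGR2HSV); m=((g[...,0]>95)&(g[...,0]<135)&(g[...,1]>110)&(g[...,2]>40)).astype(np.uint8)
    m[:,:240]=0;m[:,320:]=0;m[:120]=0
    k=max(cv2.findContours(m,cv2.RETR_EXTERNAL,cv2.CHAIN_APPROX_NONE)[0],key=cv2.contourArea).reshape(-1,2)
    t,b=k[:,1].min(),k[:,1].max(); out=[]
    for v in range(t,b+1,6):
        r=k[abs(k[:,1]-v)<=1,0]; out.append((int(v),int(r.min()),int(r.max())))
    print(out,(t,b))
    def tp(u,v):
        o,d=ray(w,u,v); o=Ti[:3,:3]@o+Ti[:3,3]; d=Ti[:3,:3]@d; p=o-d*o[1]/d[1] if abs(d[1])>.2 else None
        return o,d
    return w,s,Ti,tp
E
python3 - <<'E'
from tilt import *
w,s,Ti,tp=ends("w6"); print(T(s)[:3,3])
cv2.imwrite("pics/v6.png",cv2.resize(w["pixels"][150:360,180:380],None,fx=2.5,fy=2.5))
E
```

```text
time_s: 10.75
tcp_pos: [0.4681, -0.1844, 0.118]
tool_rot: [0.0, 0.768, 0.641, 0.0]
force: [0.0, 0.4, -0.9]
gripper_width: 0.0122
grip_force: 23.7
[(236, 265, 291), (242, 263, 292), (248, 263, 292), (254, 264, 292), (260, 264, 292), (266, 264, 292), (272, 264, 292), (278, 264, 292), (284, 264, 292), (290, 264, 292), (296, 264, 292), (302, 264, 292), (308, 264, 292), (314, 264, 292), (320, 264, 292), (326, 264, 291), (332, 264, 291), (338, 264, 291), (344, 264, 291), (350, 264, 291), (356, 265, 291), (362, 264, 292)] (np.int32(236), np.int32(364))
[ 0.46811627 -0.18439153  0.11804312]
```

View pics/v6.png

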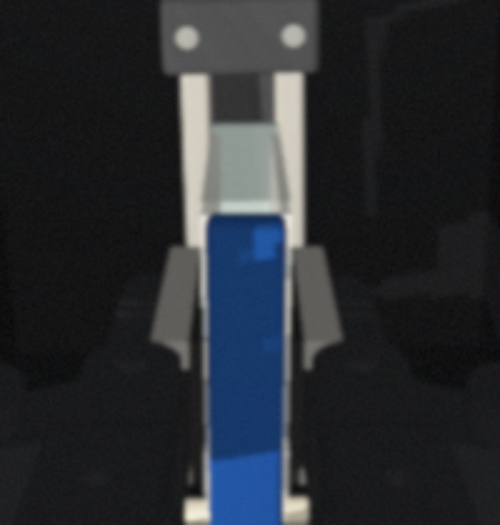

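Crop: the lid spans the full height, its free end at row ~236, window underside edge at row ~199, rails and block beyond. Push the other end down onto the block's top edge to pivot the cell in the grip.

```bash
cat > pose.py <<'E'
from h import *
from scipy.optimize import least_squares
def bearings(w,vs,u=278):
    M=np.array(w["tool_from_camera"]); 
    out=[]
    for v in vs:
        c=dict(w); c["pose"]=M; o,d=ray(c,u,v); out.append((o[[0,2]],d[[0,2]]/np.linalg.norm(d[[0,2]])))
    return out
def solve(w,vs,pts,x0=(0,.040,0),prior=None):
    B=bearings(w,vs)
    def f(p):
        r=[]
        for (o,d),(a,b) in zip(B,pts):
            # cell point a along, b above underside; theta>0: +x end down (z_tool down)
            c,s=np.cos(p[2]),np.sin(p[2]); X=np.array([p[0]+a*c+b*s, p[1]+a*s-b*c])-o
            r.append(X[0]*d[1]-X[1]*d[0])
        if prior: r+=[(p[0]+prior[1]*np.sin(p[2])-prior[0])*.3, (p[1]-prior[1]*np.cos(p[2])-prior[2])*.3]
        return np.array(r)*1e3
    q=least_squares(f,x0); print("x %.1f z %.1f th %.2f"%(q.x[0]*1e3,q.x[1]*1e3,np.degrees(q.x[2])),q.fun.round(2)); return q.x
E
python3 - <<'E'
from pose import *
w=load("w6")
g=cv2.cvtColor(w["pixels"],cv2.COLOR_BGR2GRAY)[:,275:283].mean(1); print(g[185:245].round().astype(int).tolist()); print(g[350:385].round().astype(int).tolist())
P=[(.025,.051),(.02625,0),(-.025,.051)]
solve(w,[235.5,199,364.5],P); solve(w,[235.5,199],P[:2],prior=(0,.037,.003))
E
python3 -m creep '0 0 .12 0 -1;0 0 .12 0 -1;0 0 0 0 -1'; python3 -m creep '0 0 .08 0 -1;0 0 .08 0 -1;0 0 0 0 -1';python3 -c "
from tilt import *
ends('w7')
g=cv2.cvtColor(load('w7')['pixels'],cv2.COLOR_BGR2GRAY)[:,275:283].mean(1); print(g[140:290].round().astype(int).tolist())"
```

```text
[52, 52, 52, 51, 52, 51, 52, 52, 52, 52, 52, 51, 54, 71, 106, 135, 148, 151, 151, 151, 151, 151, 151, 150, 151, 150, 150, 150, 150, 151, 150, 150, 150, 150, 150, 150, 150, 151, 150, 150, 150, 150, 150, 150, 158, 176, 196, 203, 202, 180, 124, 65, 43, 43, 46, 49, 53, 56, 57, 58]
[80, 78, 79, 80, 79, 79, 79, 79, 80, 78, 79, 79, 79, 81, 89, 96, 91, 68, 40, 27, 25, 24, 22, 24, 24, 24, 26, 25, 26, 25, 25, 26, 25, 26, 25]
x -1.0 z 40.7 th 1.68 [0. 0. 0.]
x -0.8 z 40.1 th 1.75 [-0.02 -0.01  0.08  0.03]
time_s: 11.1
tcp_pos: [0.4679, -0.1829, 0.1115]
tool_rot: [-0.001, 0.767, 0.641, -0.0]
force: [-1.9, 2.4, 4.9]
gripper_width: 0.0124
grip_force: 24.7
time_s: 11.4
tcp_pos: [0.4684, -0.1812, 0.1086]
tool_rot: [-0.003, 0.767, 0.642, 0.001]
force: [-5.0, 6.8, 17.1]
gripper_width: 0.012
grip_force: 27.6
[(231, 265, 291), (237, 264, 293), (243, 264, 293), (249, 264, 293), (255, 264, 293), (261, 264, 293), (267, 264, 292), (273, 264, 292), (279, 264, 292), (285, 264, 292), (291, 264, 292), (297, 264, 292), (303, 264, 292), (309, 264, 292), (315, 264, 292), (321, 264, 292), (327, 264, 292), (333, 264, 292), (339, 264, 292), (345, 264, 292), (351, 264, 291), (357, 263, 292), (363, 262, 294)] (np.int32(231), np.int32(367))
[27, 25, 24, 25, 24, 25, 28, 34, 44, 47, 45, 42, 43, 43, 42, 43, 42, 47, 56, 68, 76, 80, 82, 82, 82, 82, 81, 81, 81, 82, 82, 82, 82, 82, 81, 82, 81, 81, 81, 81, 80, 81, 81, 81, 81, 82, 82, 81, 80, 74, 66, 56, 52, 52, 52, 50, 51, 51, 51, 50, 51, 50, 53, 70, 106, 137, 148, 149, 148, 148, 148, 148, 148, 148, 148, 148, 148, 148, 148, 148, 148, 147, 147, 148, 149, 166, 191, 201, 200, 183, 134, 76, 46, 48, 59, 67, 71, 68, 59, 54, 54, 54, 54, 54, 54, 53, 54, 54, 54, 53, 54, 54, 52, 52, 54, 52, 53, 53, 52, 53, 53, 52, 53, 54, 53, 53, 53, 52, 53, 53, 52, 53, 53, 53, 53, 53, 52, 53, 52, 53, 53, 53, 53, 53, 53, 53, 53, 53, 52, 54]
```

Run:
```python
from pose import *
w=load("w7")
g=cv2.cvtColor(w["pixels"],cv2.COLOR_BGR2GRAY)[:,275:283].mean(1); print(g[358:385].round().astype(int).tolist())
P=[(.025,.051),(.02625,0),(-.025,.051)]
solve(w,[230.5,204,367.3],P); solve(w,[230.5,204],P[:2],prior=(0,.037,.003))
```

```text
[78, 78, 78, 79, 79, 78, 78, 73, 58, 40, 27, 25, 24, 25, 22, 25, 24, 25, 26, 25, 25, 25, 26, 25, 24, 26, 24]
x -3.2 z 38.5 th 6.29 [ 0. -0.  0.]
x -3.6 z 39.9 th 6.16 [-0.02 -0.01  0.11  0.03]
```

```bash
cat > m.py <<'E'
import sys
from pose import *
w=shot("wrist",sys.argv[1]); g=cv2.cvtColor(w["pixels"],cv2.COLOR_BGR2GRAY)[:,275:283].mean(1)
h=cv2.cvtColor(w["pixels"],cv2.COLOR_BGR2HSV); m=((h[...,0]>95)&(h[...,0]<135)&(h[...,1]>110)&(h[...,2]>40))[:,270:286].all(1)
r=np.where(m[150:420])[0]+150; t=r[0]-.5; b=r[-1]+1
print("lid rows",t,b); gr=np.diff(g); lo=int(t)-45; print("edges up",[(i+.5,int(gr[i-1:i+2].sum())) for i in range(lo,int(t)) if abs(gr[i])>12]); 
P=[(.025,.051),(.02625,0),(-.025,.051)]
c=[i for i in range(lo,int(t)-6) if gr[i]>12]
if c: v=max(c,key=lambda i:gr[i])+.5; solve(w,[t,v,b],P); solve(w,[t,v],P[:2],prior=(0,.037,.003))
solve(w,[t,b],[P[0],P[2]],prior=(0,.037,.003))
E
python3 -m creep '0 0 .08 0 -1;0 0 .08 0 -1;0 0 0 0 -1'; python3 m.py w8
```

```text
time_s: 11.75
tcp_pos: [0.4687, -0.1797, 0.1048]
tool_rot: [-0.004, 0.767, 0.642, 0.002]
force: [-3.3, 10.7, 20.4]
gripper_width: 0.0121
grip_force: 29.8
lid rows 225.5 368
edges up [(195.5, -27), (206.5, 50), (207.5, 83), (208.5, 81), (219.5, 48), (220.5, 50), (223.5, -107), (224.5, -141)]
x -5.3 z 37.1 th 10.53 [ 0.  0. -0.]
x -6.0 z 39.6 th 10.37 [-0.04 -0.02  0.2   0.06]
x -9.2 z 38.7 th 14.00 [-0.    0.03 -0.08 -0.07]
```

```bash
python3 -m creep '0 0 .1 0 -1;0 0 .1 0 -1;0 0 0 0 -1'; python3 m.py w9;python3 -m creep '0 0 .1 0 -1;0 0 .06 0 -1;0 0 0 0 -1'; python3 m.py w10
```

```text
time_s: 12.1
tcp_pos: [0.4689, -0.1783, 0.0999]
tool_rot: [-0.004, 0.767, 0.642, 0.002]
force: [-4.4, 12.4, 24.2]
gripper_width: 0.0122
grip_force: 33.0
lid rows 218.5 367
edges up [(211.5, 83), (212.5, 137), (213.5, 130), (214.5, 55), (215.5, -48), (216.5, -119), (217.5, -124)]
x -6.2 z 34.8 th 14.74 [-0. -0. -0.]
x -7.6 z 39.3 th 14.56 [-0.12 -0.05  0.52  0.16]
x -15.7 z 35.8 th 24.76 [-0.11  0.17 -0.07 -0.25]
time_s: 12.45
tcp_pos: [0.469, -0.1775, 0.0959]
tool_rot: [-0.005, 0.767, 0.642, 0.003]
force: [-5.0, 14.1, 23.9]
gripper_width: 0.0123
grip_force: 35.5
lid rows 211.5 363
edges up [(206.5, 62), (207.5, 84), (208.5, 46), (209.5, -30), (210.5, -70)]
x -16.3 z 34.0 th 28.76 [-0.47  0.41  0.44 -0.44]
```

Run:
```python
from pose import *
P=[(.025,.051),(-.025,.051)]
for n,t,b in[("w9",218.5,367),("w10",211.5,363)]:
  for z in(.036,.035,.034,.033,.032,.031):
    B=bearings(load(n),[t,b])
    def f(p):
        r=[]
        for (o,d),(a,bb) in zip(B,P):
            c,s=np.cos(p[1]),np.sin(p[1]); X=np.array([p[0]+a*c+bb*s, z+a*s-bb*c])-o; r.append(X[0]*d[1]-X[1]*d[0])
        return np.array(r)*1e3
    q=least_squares(f,(0,.3)); print(n,z,q.x[0]*1e3,np.degrees(q.x[1]),q.fun.round(2))
```

```text
w9 0.036 -11.873234365041855 20.3427690387806 [-0.08  0.1 ]
w9 0.035 -6.872074701036681 15.355485057558854 [-0.  0.]
w9 0.034 -3.5032478275980603 12.151253107353638 [-0.  0.]
w9 0.033 -0.987072198822264 9.882381002366376 [-0. -0.]
w9 0.032 1.1551763298908944 8.020844475792636 [0. 0.]
w9 0.031 3.072690563765896 6.402477481970866 [-0.  0.]
w10 0.036 -9.099127216645675 19.660371940672764 [-0.41  0.5 ]
w10 0.035 -8.604966117452783 19.660407570222592 [-0.21  0.25]
w10 0.034 -8.110749801725099 19.660381436395454 [-0.    0.01]
w10 0.033 -1.8728685286136166 13.202913907766536 [-0.  0.]
w10 0.032 1.0208478406728156 10.473179516411511 [-0. -0.]
w10 0.031 3.336774290156643 8.381933064183645 [0. 0.]
```

```bash
python3 -m creep '0 0 .1 0 -1;0 0 .1 0 -1;0 0 .08 0 -1;0 0 0 0 -1'; python3 m.py w11; python3 -m creep '0 0 -.6 0 -1;0 0 -1 0 -1;0 0 -1 0 -1;0 0 -1 0 -1;0 0 0 0 -1'; python3 m.py w12
python3 - <<'E'
from h import *
c=shot("side","side2"); s=T(state()); p=proj(c,s[:3,3]); print(p)
x,y=int(p[0])-30,int(p[1])-22
cv2.imwrite("pics/v7.png",cv2.resize(c["pixels"][y:y+45,x:x+60],None,fx=10,fy=10,interpolation=cv2.INTER_CUBIC))
E
```

```text
time_s: 12.9
tcp_pos: [0.4692, -0.1769, 0.089]
tool_rot: [-0.005, 0.766, 0.642, 0.003]
force: [-4.8, 16.2, 26.7]
gripper_width: 0.0124
grip_force: 37.9
lid rows 199.5 353
edges up []
x -13.5 z 33.6 th 30.30 [-0.94  0.57  1.55 -0.4 ]
time_s: 13.45
tcp_pos: [0.4702, -0.1843, 0.18]
tool_rot: [0.002, 0.767, 0.641, 0.002]
force: [0.2, 0.3, -0.0]
gripper_width: 0.0118
grip_force: 33.9
lid rows 200.5 353
edges up []
x -14.1 z 33.7 th 30.68 [-0.85  0.5   1.44 -0.32]
[251.05758356 236.28963666]
```

```bash
cat > pnp.py <<'E'
from h import *
def lidpose(w,v=True):
    b=w["pixels"].astype(float); f=b[...,0]-b[...,2]   # blueness
    m=(f>45).astype(np.uint8); m[:150]=0;m[:,:230]=0;m[:,330:]=0
    n,l,st,_=cv2.connectedComponentsWithStats(m); i=1+np.argmax(st[1:,4]); x,y,ww,h,_=st[i]
    L,Rr,V=[],[],[]
    for r in range(y+8,y+h-8):
        row=f[r]; c=x+ww//2; th=row[c-5:c+6].mean()/2
        a=c
        while row[a]>th:a-=1
        L.append(a+(th-row[a])/(row[a+1]-row[a]))
        a=c
        while row[a]>th:a+=1
        Rr.append(a-(th-row[a])/(row[a-1]-row[a])); V.append(r)
    def rob(V,U):
        V,U=np.array(V),np.array(U); p=np.polyfit(V,U,1)
        for _ in range(5):
            e=abs(U-np.polyval(p,V)); k=e<max(.25,1.5*np.median(e)); p=np.polyfit(V[k],U[k],1)
        return p
    pl,pr=rob(V,L),rob(V,Rr)
    col=f[:,x+ww//2-4:x+ww//2+5].mean(1)
    t=y; th=col[y+4:y+10].mean()/2
    t=y+6
    while col[t]>th:t-=1
    t=t+(th-col[t])/(col[t+1]-col[t])
    th=col[y+h-10:y+h-4].mean()/2; e=y+h-6
    while col[e]>th:e+=1
    e=e-(th-col[e])/(col[e-1]-col[e])
    img=np.array([[np.polyval(pl,t),t],[np.polyval(pr,t),t],[np.polyval(pr,e),e],[np.polyval(pl,e),e]])
    obj=np.array([[25,-5.5,0],[25,5.5,0],[-25,5.5,0],[-25,-5.5,0]])*1e-3
    K=np.array([[w["fx"],0,w["cx"]],[0,w["fy"],w["cy"]],[0,0,1.]])
    ok,rv,tv,er=cv2.solvePnPGeneric(obj,img,K,np.array([w["k1"],0,0,0.]),flags=cv2.SOLVEPNP_IPPE)
    C=np.array(w["tool_from_camera"])@np.diag([1,-1,-1,1]); out=[]
    for q,tt,ee in zip(rv,tv,er):
        A=C[:3,:3]@cv2.Rodrigues(q)[0]; c=C[:3,:3]@tt[:,0]+C[:3,3]
        print("rows %.1f %.1f width %.2f %.2f"%(t,e,img[1,0]-img[0,0],img[2,0]-img[3,0]),"pitch %.1f yaw %.1f"%(np.degrees(np.arctan2(A[2,0],A[0,0])),np.degrees(np.arctan2(A[1,0],A[0,0]))),"ctr mm",(c*1e3).round(1),"err",ee)
E
python3 -c "
from pnp import *
for n in('w6','w7','w8','w9','w10','w11','w12'): print(n); lidpose(load(n))"
```

```text
w6
rows 235.9 364.2 width 30.47 27.66 pitch 11.9 yaw 0.2 ctr mm [-4.2  0.9 -0.7] err [0.30452971]
rows 235.9 364.2 width 30.47 27.66 pitch 49.1 yaw 0.3 ctr mm [-1.1  0.9 -0.5] err [1.51466171]
w7
rows 231.4 366.5 width 30.20 28.68 pitch 20.5 yaw 0.4 ctr mm [-2.1  0.9 -2.1] err [0.37520611]
rows 231.4 366.5 width 30.20 28.68 pitch 39.6 yaw 0.5 ctr mm [-0.5  0.9 -1.8] err [1.01292902]
w8
rows 226.1 366.7 width 30.34 28.83 pitch 28.2 yaw 0.4 ctr mm [ 1.3  1.  -5. ] err [0.77938298]
rows 226.1 366.7 width 30.34 28.83 pitch 31.2 yaw 0.4 ctr mm [ 1.6  0.9 -4.9] err [0.8637619]
w9
rows 218.2 365.3 width 29.80 30.28 pitch 27.5 yaw 0.4 ctr mm [ 5.8  1.  -9.8] err [0.79822699]
rows 218.2 365.3 width 29.80 30.28 pitch 29.7 yaw 0.5 ctr mm [ 6.   0.8 -9.7] err [0.82858786]
w10
rows 211.3 362.8 width 30.26 31.48 pitch 27.6 yaw 0.1 ctr mm [  9.3   1.  -12.8] err [0.84471071]
rows 211.3 362.8 width 30.26 31.48 pitch 27.9 yaw 0.1 ctr mm [  9.3   0.8 -12.8] err [0.84591959]
w11
rows 199.6 352.4 width 29.62 32.85 pitch 25.9 yaw 0.1 ctr mm [ 13.3   0.8 -13.1] err [0.88175046]
rows 199.6 352.4 width 29.62 32.85 pitch 25.4 yaw 0.1 ctr mm [ 13.3   1.  -13.1] err [0.88577756]
w12
rows 199.9 352.3 width 28.90 33.08 pitch 25.6 yaw 0.1 ctr mm [ 13.1   0.8 -12.7] err [0.96818561]
rows 199.9 352.3 width 28.90 33.08 pitch 25.3 yaw 0.1 ctr mm [ 13.1   1.  -12.7] err [0.97396572]
```

Run:
```python
from h import *
N=[]
for fn,(x0,x1,y0,y1) in {"w2":(300,400,0,32),"side0":(285,306,135,152),"scene1":(196,216,195,212)}.items():
    c=load(fn); b=c["pixels"].astype(int); f=(b[...,0]-b[...,2])[y0:y1,x0:x1]; m=f>max(20,f.max()*.45)
    n,l,st,_=cv2.connectedComponentsWithStats(m.astype(np.uint8)); i=1+np.argmax(st[1:,4]); ys,xs=np.where(l==i); wt=f[ys,xs]
    p=np.array([xs+x0,ys+y0],float).T; mu=np.average(p,axis=0,weights=wt); u,s,v=np.linalg.svd((p-mu)*np.sqrt(wt)[:,None],full_matrices=False)
    L=np.sqrt(12)*s[0]/np.sqrt(wt.sum())/2; a,bb=mu-v[0]*L,mu+v[0]*L; print(fn,len(xs),a.round(1),bb.round(1),f.max())
    o,d1=ray(c,*a);_,d2=ray(c,*bb); n=np.cross(d1,d2); N.append(n/np.linalg.norm(n))
for i,j in((0,1),(0,2),(1,2)):
    d=np.cross(N[i],N[j]); d/=np.linalg.norm(d); d*=np.sign(d[0]); print(i,j,"yaw",np.degrees(np.arctan2(d[1],d[0])),"pitch",np.degrees(np.arcsin(d[2])))
for psi in(0,2,4,6,8,10,12):
    p,t=np.radians(psi),np.radians(25); d=[np.cos(t)*np.cos(p),np.cos(t)*np.sin(p),np.sin(t)]; print(psi,[float(np.degrees(np.arcsin(n@d)).round(2)) for n in N])
```

```text
w2 154 [374.9   3.4] [321.3  21.6] 39
side0 29 [300.7 138.2] [289.8 144.6] 49
scene1 1 [208. 207.] [208. 207.] 22
0 1 yaw 3.718421649515785 pitch 25.894099930711384
0 2 yaw nan pitch nan
1 2 yaw nan pitch nan
0 [-3.47, -2.39, nan]
2 [-1.7, -1.53, nan]
4 [0.07, -0.65, nan]
6 [1.85, 0.25, nan]
8 [3.64, 1.17, nan]
10 [5.43, 2.12, nan]
12 [7.22, 3.09, nan]<stdin>:8: RuntimeWarning: invalid value encountered in divide
```

Camera yaw ≈3.9°, pitch 25.9° measured (25 expected). Focus ≈ (0.5365, 0.178, 0.200). Carry the cell to a staging point short of it and turn.

```bash
python3 -m creep '0 0 -1 0 -1;0 0 -1 0 -1;0 0 -1 0 -1;.93 -.19 0 0 -1;.93 -.19 0 0 -1' >/dev/null; for i in 1 2; do python3 -m creep '.93 -.19 0 0 -1;.93 -.19 0 0 -1;.93 -.19 0 0 -1;.93 -.19 0 0 -1;.93 -.19 0 0 -1'>/dev/null; done; python3 -m creep '.93 -.19 0 0 -1;.93 -.19 0 0 -1;.93 -.19 0 0 -1;0 0 0 -1 -1;0 0 0 -1 -1'>/dev/null; for i in 1 2 3; do python3 -m creep '0 0 0 -1 -1;0 0 0 -1 -1;0 0 0 -1 -1;0 0 0 -1 -1;0 0 0 -1 -1'>/dev/null; done; python3 -m creep '0 0 0 -.35 -1;0 0 0 0 -1;0 0 0 0 -1;0 0 0 0 -1'
python3 - <<'E'
from h import *
s=state(); print(np.round(s["q"],2)); print(T(s).round(4)); M=T(s)
for n in("side","scene"):
    c=shot(n,n+"3"); p=proj(c,M[:3,3]); print(n,p)
    b=c["pixels"].astype(int); f=b[...,0]-b[...,2]; x,y=int(p[0]),int(p[1]); print(f[y-15:y+18,x-20:x+22][::2,::2].tolist() if 0 else f[y-18:y+18,x-22:x+22].max())
a,b=[load(k) for k in("side3","scene3")]
def cr(c):
    x,y=(int(t) for t in proj(c,M[:3,3])); return cv2.resize(c["pixels"][y-24:y+24,x-32:x+32],(400,300),interpolation=cv2.INTER_CUBIC)
cv2.imwrite("pics/v8.png",np.hstack([cr(a),cr(b)]))
E
```

```text
time_s: 17.45
tcp_pos: [0.4596, 0.1722, 0.2521]
tool_rot: [-0.001, -0.034, 0.999, -0.0]
force: [0.6, 0.1, -0.1]
gripper_width: 0.0123
grip_force: 33.9
[-0.73  0.12  0.3   1.91 -0.04  1.12  1.23]
[[-9.977e-01 -6.720e-02 -1.200e-03  4.596e-01]
 [-6.720e-02  9.977e-01 -6.000e-04  1.722e-01]
 [ 1.300e-03 -5.000e-04 -1.000e+00  2.521e-01]
 [ 0.000e+00  0.000e+00  0.000e+00  1.000e+00]]
side [225.92448458 154.13391463]
98
scene [267.16873139 238.09556515]
94
```

View pics/v8.png

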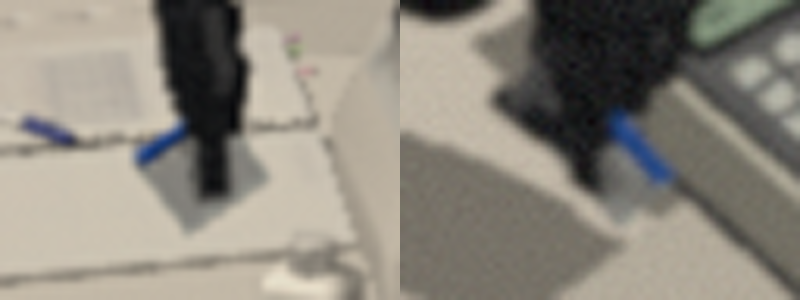

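Left (side view): the lid slopes from (137,158) up to (187,127), glass bottom edge from (190,236) to (268,181); robot-side end is down as wanted. Right (scene): lid from (612,117) to (668,182). Compute the pitch from both.

Run:
```python
from h import *
M=T(dict(tool_rot=[-.001,-.034,.999,0],tcp_pos=[.4596,.1722,.2521])); q=np.array([-.0006,-.0337,.9994,0]); 
M[:3,:3]=np.array([[-.9977,-.0672,-.0012],[-.0672,.9977,-.0006],[.0013,-.0005,-1]]); Ti=np.linalg.inv(M)
def pl(c,u,v,y0):
    o,d=ray(c,u,v); o=Ti[:3,:3]@o+Ti[:3,3]; d=Ti[:3,:3]@d; return (o+d*(y0-o[1])/d[1])*1e3
def off(c): x,y=(int(t) for t in proj(c,M[:3,3])); return np.array([x-32,y-24])
s=load("side3");n=load("scene3"); so,no=off(s),off(n); print(so,no)
f=lambda a,b:np.degrees(np.arctan2(b[2]-a[2],b[0]-a[0]))
S=lambda x,y,y0:pl(s,so[0]+x/6.25,so[1]+y/6.25,y0)
C=lambda x,y,y0:pl(n,no[0]+(x-400)/6.25,no[1]+y/6.25,y0)
A,B=S(190,236,-.006),S(268,181,-.006); print("bottom",A.round(1),B.round(1),np.linalg.norm(A-B),f(B,A))
l1,l2=S(137,160,-.0055),S(187,127,-.0055);print("lid",l1.round(1),l2.round(1),f(l2,l1)); A2=S(135,165,-.006); print("front edge",np.degrees(np.arctan2((A2-A)[0],-(A2-A)[2])),np.linalg.norm(A2-A))
# blue PCA both
for nm,c,oo,y0 in(("side",s,so,-.003),("scene",n,no,.003)):
    b=c["pixels"].astype(int); F=b[...,0]-b[...,2]; w=F[oo[1]:oo[1]+48,oo[0]:oo[0]+64].copy(); 
    if nm=="side": w[:, :21]=0
    k,l,st,_=cv2.connectedComponentsWithStats((w>35).astype(np.uint8)); i=1+np.argmax(st[1:,4]); ys,xs=np.where(l==i); wt=w[ys,xs]; p=np.array([xs,ys]).T+oo; mu=np.average(p,axis=0,weights=wt); v=np.linalg.svd((p-mu)*np.sqrt(wt)[:,None],full_matrices=False)[2][0]
    a,bb=pl(c,*(mu+3*v),y0),pl(c,*(mu-3*v),y0); print(nm,len(xs),mu,v,a.round(1),f(a,bb),f(bb,a))
```

```text
[193 130] [235 214]
bottom [11.9 -6.  43.7] [-30.4  -6.   18.5] 49.31544070975306 30.81101806346227
lid [36.4 -5.5 -2.1] [  9.9  -5.5 -16.7] 28.798534756303233
front edge 30.59328661272193 50.53215625905265
side 21 [218.24756918 152.68735976] [-0.830382    0.55719452] [33.  -3.  -4.9] -150.72847542608895 29.27152457391107
scene 50 [272.64329083 237.17152398] [0.65626091 0.75453404] [ 30.7   3.  -16.2] -147.77092712715395 32.229072872846054
```

Pitch reads about 30° (29–32 from several edges), so it is some 5° over. First a numeric silhouette measure (background difference, no more viewing), plus the photometer's front edge for nudging the cell back.

```bash
cat > sil.py <<'E'
from h import *
def sil(M,fn,bg,n,face):
    c=load(fn); b=load(bg); Ti=np.linalg.inv(M)
    D=np.abs(cv2.GaussianBlur(c["pixels"],(0,0),.6).astype(float)-cv2.GaussianBlur(b["pixels"],(0,0),.6)).max(2)
    p=proj(c,M[:3,3]); x,y=int(p[0])-24,int(p[1])-16; w=D[y:y+40,x:x+48]
    m=(w>14).astype(np.uint8)
    def pl(u,v):
        o,d=ray(c,u,v); o=Ti[:3,:3]@o+Ti[:3,3]; d=Ti[:3,:3]@d; return ((o+d*(face-o[1])/d[1])*1e3)[[0,2]]
    return m,w,(x,y),pl
E
python3 - <<'E'
from sil import *
M=np.eye(4);M[:3,:3]=np.array([[-.9977,-.0672,-.0012],[-.0672,.9977,-.0006],[.0013,-.0005,-1]]);M[:3,3]=[.4596,.1722,.2521]
m,w,o,pl=sil(M,"side3","side0",0,-.006)
for r in range(40): print("%3d "%(r+o[1])+"".join(".:#"[(v>9)+(v>16)] for v in w[r]))
print(o)
ex=np.array([.986,-.165,0]); P=lambda c,u,v,z:onz(c,u,v,z)@ex*1000
print(P(load("w3"),271.5,216,.09),P(load("w4"),162.5,150,.09))
E
```

```text
Traceback (most recent call last):
TypeError: string indices must be integers, not 'numpy.bool'
```

Run:
```python
from sil import *
M=np.eye(4);M[:3,:3]=np.array([[-.9977,-.0672,-.0012],[-.0672,.9977,-.0006],[.0013,-.0005,-1]]);M[:3,3]=[.4596,.1722,.2521]
m,w,o,pl=sil(M,"side3","side0",0,-.006)
for r in range(6,36): print("%3d "%(r+o[1])+"".join(".:#"[int(v>9)+int(v>16)] for v in w[r]))
print(o)
ex=np.array([.986,-.165,0]); P=lambda c,u,v,z:onz(c,u,v,z)@ex*1000
print(P(load("w3"),271.5,216,.09),P(load("w4"),162.5,150,.09))
```

```text
144 ..................##############:...............
145 ..................##############:...............
146 ..................:#############................
147 ...................#############................
148 ...................#############................
149 ...................#############................
150 ..................:############:................
151 ................:##############:................
152 ..............:#################................
153 .............###################:...............
154 .............####################...............
155 .............#####################........###...
156 .............#################:####.##########..
157 .............:#####:.########.:.##:###########..
158 ...............###.:#:#######.##..############:.
159 ..........:#####:.:##::######:#################.
160 .........:#######:.:#:.######.#################:
161 ..........:#####.:#.:#.######:##################
162 ..................::##:.:::.###################:
163 ................#######::####################::.
164 ...............###########################:.....
165 ..............#######################:..........
166 .............#################:.................
167 .........##################.....................
168 ....:######################:....................
169 ...:######################:.....................
170 ....:##################:........................
171 .......:..:########:............................
172 ................................................
173 ................................................
(201, 138)
419.88143406558174 420.3213969054607
```

```bash
cat > th.py <<'E'
from h import *
from scipy.optimize import least_squares
import pnp, io, contextlib, re
def meas(w):
    s=io.StringIO()
    with contextlib.redirect_stdout(s): pnp.lidpose(w)
    return [float(v) for v in re.search(r"rows ([\d.]+) ([\d.]+) width ([\d.]+) ([\d.]+)",s.getvalue()).groups()]
def model(w,p,W=.011):
    C=np.linalg.inv(np.array(w["tool_from_camera"])); out=[];ww=[]
    for a in(.025,-.025):
        c,s=np.cos(p[2]),np.sin(p[2]); X=[p[0]+a*c+.051*s,0,p[1]+a*s-.051*c]
        q=[]
        for y in(-W/2,W/2):
            P=C@np.array([X[0],y,X[2],1]); u=np.array([P[0],-P[1]])/-P[2]; u=u*(1+w["k1"]*(u@u)); q.append([w["fx"]*u[0]+w["cx"],w["fy"]*u[1]+w["cy"]])
        out.append(q[0][1]); ww.append(abs(q[1][0]-q[0][0]))
    return np.array(out+ww)
def fit(w,mm,W):
    r=[]
    for t0 in(.1,.5):
        q=least_squares(lambda p:(model(w,p,W)-mm)/[.7,.7,.3,.3],(-.01,.035,t0)); r.append((q.cost,q.x))
    c,x=min(r,key=lambda t:t[0]); return c,x[0]*1e3,x[1]*1e3,np.degrees(x[2])
def strips(ns=("side3","scene3"),M=None):
    N=[]
    for fn in ns:
        c=load(fn); p=proj(c,M[:3,3]+M[:3,0]*.025); x,y=int(p[0])-18,int(p[1])-16; b=c["pixels"].astype(int); w=(b[...,0]-b[...,2])[y:y+32,x:x+36]
        k,l,st,ce=cv2.connectedComponentsWithStats((w>30).astype(np.uint8)); i=1+np.argmin([np.hypot(*(ce[j]-[18,16]))-st[j,4]*.3 for j in range(1,k)])
        l=cv2.dilate((l==i).astype(np.uint8),np.ones((3,3))); ys,xs=np.where(l); wt=np.clip(w[ys,xs],0,None)+.01; P=np.array([xs+x,ys+y]).T; mu=np.average(P,axis=0,weights=wt); v=np.linalg.svd((P-mu)*np.sqrt(wt)[:,None],full_matrices=False)[2][0]
        _,d1=ray(c,*(mu-5*v));_,d2=ray(c,*(mu+5*v)); n=np.cross(d1,d2); N.append(n/np.linalg.norm(n))
        # in tool plane
        e=np.cross(n,M[:3,1]); e/=np.linalg.norm(e); print(fn,len(xs),"pitch in plane %.1f"%np.degrees(np.arcsin(abs(e[2]))),mu.round(1))
    d=np.cross(*N); d/=np.linalg.norm(d); d*=np.sign(d[0]); print("yaw %.1f pitch %.1f"%(np.degrees(np.arctan2(d[1],d[0])),np.degrees(np.arcsin(d[2]))))
E
python3 - <<'E'
from th import *
w6=load("w6"); m6=meas(w6)
for p in((-.0008,.0401,0),(-.001,.0407,.03)): print(m6,model(w6,p))
for W in(.0110,.0113,.0116):
    print(W,[np.round(fit(load(n),meas(load(n)),W),2).tolist() for n in("w6","w7","w9","w10","w11","w12")])
M=T(state()); strips(M=M)
for i in range(3):
    w=shot("wrist","w13_%d"%i); mm=meas(w); print(mm,[np.round(fit(w,mm,W),2).tolist() for W in(.0113,.0116)])
E
```

```text
[235.9, 364.2, 30.47, 27.66] [240.64371662 367.21325864  33.62735117  29.7393291 ]
[235.9, 364.2, 30.47, 27.66] [235.42033888 364.47310298  33.35386531  29.86619573]
0.011 [[5.09, -11.44, 48.54, 8.69], [4.94, -14.81, 45.9, 14.68], [20.95, -16.47, 39.88, 23.44], [22.11, -14.12, 36.78, 24.74], [23.79, -12.54, 35.16, 28.6], [31.91, -14.25, 34.77, 30.68]]
0.0113 [[11.13, -14.8, 50.8, 11.05], [12.88, -17.86, 47.66, 16.95], [41.66, -17.98, 41.34, 24.2], [44.68, -15.31, 38.26, 25.16], [47.18, -13.04, 36.95, 28.14], [57.36, -14.58, 36.71, 29.95]]
0.0116 [[19.88, -17.99, 52.89, 13.27], [25.08, -20.53, 49.31, 18.84], [68.86, -19.33, 42.88, 24.74], [74.26, -16.42, 39.82, 25.46], [77.69, -13.64, 38.71, 27.82], [89.61, -15.07, 38.6, 29.43]]
side3 53 pitch in plane 29.7 [218.3 152.6]
scene3 107 pitch in plane 34.1 [272.6 237.1]
yaw 1.4 pitch 30.7
[200.4, 352.5, 29.42, 32.91] [[45.38, -13.17, 36.9, 28.88], [75.06, -13.74, 38.71, 28.48]]
[200.4, 352.5, 29.42, 32.91] [[45.38, -13.17, 36.9, 28.88], [75.06, -13.74, 38.71, 28.48]]
[200.4, 352.5, 29.42, 32.93] [[45.17, -13.2, 36.87, 28.92], [74.78, -13.75, 38.67, 28.52]]
```

Run:
```python
from th import *
for W in(.0099,.0101,.0103):
    print(W,[np.round(fit(load(n),meas(load(n)),W),2).tolist() for n in("w6","w7","w8","w9","w10","w11","w12","w13_0")])
```

```text
0.0099 [[2.06, 1.26, 39.04, 0.07], [5.1, -1.71, 37.88, 4.88], [1.17, -2.82, 36.74, 8.06], [4.98, -6.92, 35.03, 15.81], [8.02, -6.79, 32.32, 19.26], [6.7, -13.54, 26.74, 34.52], [1.78, -15.52, 25.36, 37.49], [6.26, -14.08, 26.05, 36.11]]
0.0101 [[0.62, -1.04, 40.89, 1.58], [2.24, -4.15, 39.53, 6.66], [0.05, -5.26, 38.2, 9.94], [1.13, -9.43, 35.96, 18.05], [2.17, -8.98, 32.99, 21.31], [1.59, -12.77, 28.82, 32.46], [0.01, -14.92, 27.56, 35.55], [1.51, -13.31, 28.27, 33.97]]
0.0103 [[0.02, -3.34, 42.69, 3.13], [0.51, -6.61, 41.1, 8.48], [0.46, -7.65, 39.57, 11.8], [0.03, -11.55, 36.81, 19.89], [0.01, -10.57, 33.71, 22.65], [0.01, -12.33, 30.53, 30.99], [1.28, -14.47, 29.48, 33.95], [0.01, -12.8, 30.12, 32.33]]
```

Pitch ≈30.5°. Go back to the photometer's front edge and nudge it about 5.5° back.

```bash
python3 -m creep '0 0 0 1 -1;0 0 0 1 -1;0 0 0 .2 -1;-.08 -.75 0 0 -1;0 -1 0 0 -1' >/dev/null; for i in 1 2; do python3 -m creep '0 -1 0 0 -1;0 -1 0 0 -1;0 -1 0 0 -1;0 -1 0 0 -1;0 -1 0 0 -1'>/dev/null; done; python3 -m creep '0 -1 0 0 -1;0 -1 0 0 -1;0 0 1 0 -1;0 0 1 0 -1;0 0 1 0 -1'>/dev/null; python3 -m creep '0 0 1 0 -1;0 0 0 0 -1;0 0 0 0 -1'
python3 - <<'E'
from h import *
M=T(state()); p=M[:3,3]; print(M[:3,:2].round(3).tolist(), p@[.986,-.165,0], p@[.165,.986,0])
E
```

```text
time_s: 20.0
tcp_pos: [0.4064, -0.1674, 0.1531]
tool_rot: [-0.0, 0.081, 0.997, -0.0]
force: [-0.2, -0.2, 0.4]
gripper_width: 0.0119
grip_force: 33.9
[[-0.987, 0.161], [0.161, 0.987], [0.0, -0.0]] 0.4283658254622281 -0.09797532535411196
```

```bash
python3 -m creep '0 0 .4 0 -1;0 0 .24 0 -1;0 0 0 0 -1' | grep -E 'pos|force:'; python3 -m creep '0 0 .1 0 -1;0 0 0 0 -1'| grep -E 'pos|force:'; python3 -m creep '0 0 .1 0 -1;0 0 0 0 -1'| grep -E 'pos|force:'; python3 -m creep '-.04 0 .08 0 -1;0 0 0 0 -1'| grep -E 'pos|force:'
python3 - <<'E'
from th import *
w=shot("wrist","w14"); print(meas(w),np.round(fit(w,meas(w),.0101),2))
E
```

```text
tcp_pos: [0.406, -0.167, 0.1364]
force: [0.8, 0.3, -1.1]
grip_force: 33.9
tcp_pos: [0.4063, -0.1672, 0.1343]
force: [0.2, 0.9, -0.6]
grip_force: 33.9
tcp_pos: [0.4062, -0.1672, 0.1316]
force: [-0.1, -0.6, -0.7]
grip_force: 33.9
tcp_pos: [0.4072, -0.1674, 0.1302]
force: [-2.0, 0.7, 6.3]
grip_force: 34.9
[200.3, 352.6, 29.4, 32.91] [  1.23 -13.55  28.26  33.88]
```

```bash
cat > q.py <<'E'
from th import *
import sys
w=shot("wrist",sys.argv[1]); print(meas(w),np.round(fit(w,meas(w),.0101),2))
E
for i in 15 16 ; do python3 -m creep '-.05 0 .09 0 -1;0 0 0 0 -1'| grep -E 'pos|force:'; python3 q.py w$i; done
```

```text
tcp_pos: [0.4092, -0.1678, 0.1288]
force: [-3.8, 0.6, 13.0]
grip_force: 36.3
[201.5, 355.9, 30.06, 32.81] [  1.93 -11.13  28.95  29.88]
tcp_pos: [0.4116, -0.1682, 0.1272]
force: [-2.0, 1.1, 15.2]
grip_force: 36.9
[204.5, 361.4, 30.85, 32.56] [ 1.05 -7.65 29.41 24.02]
```

```bash
python3 -m creep '.3 0 -1 0 -1;0 0 -1 0 -1;0 0 -1 0 -1;0 1 -1 0 -1;0 1 -1 0 -1' >/dev/null; for i in 1 2; do python3 -m creep '0 1 0 0 -1;0 1 0 0 -1;0 1 0 0 -1;0 1 0 0 -1;0 1 0 0 -1'>/dev/null; done; python3 -m creep '0 1 0 0 -1;0 .75 0 -.2 -1;0 0 0 -1 -1;0 0 0 -1 -1;0 0 0 0 -1'>/dev/null; python3 -m creep '0 0 0 0 -1;0 0 0 0 -1'
python3 - <<'E'
from th import *
M=T(state()); print(M.round(4)[:3].tolist())
shot("side","side4");shot("scene","scene4"); strips(("side4","scene4"),M)
for i in range(2):
    w=shot("wrist","w17_%d"%i); print(meas(w),np.round(fit(w,meas(w),.0101),2))
E
```

```text
time_s: 23.65
tcp_pos: [0.458, 0.1724, 0.2503]
tool_rot: [-0.0, -0.033, 0.999, 0.0]
force: [0.6, -0.1, -0.2]
gripper_width: 0.0121
grip_force: 34.3
[[-0.9978, -0.0661, -0.0, 0.458], [-0.0661, 0.9978, 0.0, 0.1724], [0.0, 0.0, -1.0, 0.2503]]
side4 49 pitch in plane 22.9 [217.6 152.3]
scene4 101 pitch in plane 29.0 [273.  237.2]
yaw 0.4 pitch 24.3
[204.5, 360.7, 30.64, 32.92] [ 2.57 -9.46 28.65 26.98]
[204.5, 360.7, 30.64, 32.92] [ 2.57 -9.46 28.65 26.98]
```

```bash
cat > edge.py <<'E'
from h import *
from scipy.ndimage import map_coordinates as mc, gaussian_filter1d as gf
def edges(fn,M,x0,z0,th,face,rng=3.5):
    c=load(fn); Ti=np.linalg.inv(M); g=cv2.GaussianBlur(c["pixels"],(0,0),.7).astype(float)
    def W(a,b): cc,s=np.cos(th),np.sin(th); return (M@np.array([x0+a*cc+b*s,face,z0+a*s-b*cc,1]))[:3]
    def pl(u,v):
        o,d=ray(c,u,v); o=Ti[:3,:3]@o+Ti[:3,3]; d=Ti[:3,:3]@d; return ((o+d*(face-o[1])/d[1])*1e3)[[0,2]]
    for nm,A,B in(("bottom",(-.026,0),(.026,0)),("win+",(.026,0),(.026,.045)),("win-",(-.026,0),(-.026,.045)),("lidtop+",(.012,.051),(.025,.051))):
        a,b=proj(c,W(*A)),proj(c,W(*B)); t=(b-a)/np.linalg.norm(b-a); n=np.array([-t[1],t[0]]); P=[]
        for f in np.linspace(.1,.9,25):
            q=a+f*(b-a); s=np.arange(-rng,rng+.01,.1); L=q[None]+s[:,None]*n
            pr=np.stack([mc(g[...,k],[L[:,1],L[:,0]],order=1) for k in range(3)],1); gr=np.abs(gf(np.gradient(pr,axis=0),4,axis=0)).sum(1)*np.exp(-(s/3)**2)
            i=gr.argmax(); P.append((f,s[i],gr[i]))
        P=np.array(P); k=P[:,2]>.5*np.median(P[:,2])
        for _ in range(6): p=np.polyfit(P[k,0],P[k,1],1); e=abs(P[:,1]-np.polyval(p,P[:,0])); k=(e<max(.25,1.5*np.median(e)))&(P[:,2]>.3*np.median(P[:,2]))
        u,v=[pl(*(a+f*(b-a)+np.polyval(p,f)*n)) for f in(0,1)]; d=v-u
        ang=np.degrees(np.arctan2(d[1],d[0])) if "win" not in nm else np.degrees(np.arctan2(d[0],-d[1]))
        print(fn,nm,"ang %.1f"%ang,"inl %d sd %.2f grad %.1f"%(k.sum(),e[k].std(),np.median(P[:,2])),u.round(1),v.round(1))
E
python3 - <<'E'
from edge import *
M3=np.eye(4);M3[:3,:3]=np.array([[-.9977,-.0672,-.0012],[-.0672,.9977,-.0006],[.0013,-.0005,-1]]);M3[:3,3]=[.4596,.1722,.2521]
M4=T(state())
for t in(27,32): edges("side3",M3,-.0105,.031,np.radians(t),-.006)
for t in(22,27): edges("side4",M4,-.009,.031,np.radians(t),-.006)
for t in(22,27): edges("scene4",M4,-.009,.031,np.radians(t),.006)
E
```

```text
side3 bottom ang 29.2 inl 22 sd 0.07 grad 6.2 [-32.   15.8] [13.4 41.3]
side3 win+ ang 29.2 inl 25 sd 0.05 grad 6.8 [13.1 43. ] [35.1  3.8]
side3 win- ang 28.6 inl 18 sd 0.05 grad 6.6 [-32.9  19.6] [-11.4 -19.9]
side3 lidtop+ ang 73.6 inl 18 sd 0.24 grad 6.2 [ 26.5 -15.7] [32.  3.]
side3 bottom ang 30.6 inl 20 sd 0.06 grad 6.1 [-31.5  15.5] [13.1 42. ]
side3 win+ ang 30.6 inl 25 sd 0.05 grad 7.0 [11.8 45. ] [34.8  6.2]
side3 win- ang 30.9 inl 17 sd 0.04 grad 6.9 [-32.1  17.5] [ -9.  -21.1]
side3 lidtop+ ang -11.1 inl 21 sd 0.19 grad 6.0 [24.3 -1.8] [41.1 -5.1]
side4 bottom ang 23.4 inl 19 sd 0.06 grad 6.6 [-31.4  17.2] [16.2 37.8]
side4 win+ ang 24.1 inl 25 sd 0.04 grad 6.3 [16.5 41.3] [34.9  0.3]
side4 win- ang 21.5 inl 19 sd 0.06 grad 6.3 [-30.2  22.4] [-13.7 -19.4]
side4 lidtop+ ang 66.7 inl 17 sd 0.20 grad 7.7 [ 24.4 -19.9] [31.7 -2.9]
side4 bottom ang 25.5 inl 19 sd 0.06 grad 6.1 [-30.7  16.3] [16.1 38.6]
side4 win+ ang 25.8 inl 24 sd 0.03 grad 6.9 [15.2 43.4] [34.9  2.9]
side4 win- ang 19.7 inl 13 sd 0.05 grad 6.8 [-28.7  21. ] [-13.4 -21.8]
side4 lidtop+ ang 19.1 inl 25 sd 0.05 grad 7.1 [24.4 -8. ] [36.7 -3.7]
scene4 bottom ang 39.6 inl 14 sd 0.10 grad 8.1 [-27.4  11.7] [12.7 45. ]
scene4 win+ ang 30.6 inl 20 sd 0.14 grad 2.3 [13.8 40.8] [38.4 -1. ]
scene4 win- ang 3.1 inl 17 sd 0.18 grad 1.2 [-24.5  20.6] [-22.3 -20.1]
scene4 lidtop+ ang 24.8 inl 25 sd 0.03 grad 4.0 [ 24.  -16.6] [ 35.7 -11.2]
scene4 bottom ang 44.2 inl 14 sd 0.09 grad 8.8 [-26.9  10.8] [11.2 47.9]
scene4 win+ ang 37.1 inl 17 sd 0.06 grad 3.5 [ 9.8 41.7] [38.4  3.8]
scene4 win- ang 1.3 inl 16 sd 0.20 grad 1.0 [-21.7  20.9] [-20.7 -22.4]
scene4 lidtop+ ang 31.1 inl 25 sd 0.06 grad 3.3 [ 28.3 -14.7] [39.4 -8.1]
```

Side-view edges give pitch ≈24.2°, within a degree of the target. Now go to the focus.

```bash
python3 -m creep '-.5 0 .3 0 -1;-.8 .02 .4 0 -1;-.8 0 .4 0 -1;-.7 0 .4 0 -1;-.41 0 .16 0 -1'>/dev/null; python3 -m creep '0 0 0 0 -1;0 0 0 0 -1;0 0 0 0 -1'
python3 - <<'E'
from th import *
from edge import *
M=T(state()); print(M.round(4)[:3].tolist())
shot("side","side5");shot("scene","scene5"); strips(("side5","scene5"),M)
for t in(22,24,26): edges("side5",M,-.008,.029,np.radians(t),-.006)
w=shot("wrist","w18"); print(meas(w),np.round(fit(w,meas(w),.0101),2))
E
```

```text
time_s: 24.65
tcp_pos: [0.5375, 0.1787, 0.2094]
tool_rot: [0.0, -0.034, 0.999, 0.0]
force: [-0.7, 0.5, -0.6]
gripper_width: 0.0122
grip_force: 34.3
[[-0.9977, -0.068, 0.0001, 0.5375], [-0.068, 0.9977, 0.0007, 0.1787], [-0.0002, 0.0007, -1.0, 0.2094]]
side5 44 pitch in plane 22.1 [242.6 160.8]
scene5 68 pitch in plane 34.5 [252.1 235.3]
yaw -2.3 pitch 25.0
side5 bottom ang 13.7 inl 20 sd 0.04 grad 4.3 [-31.7  18.3] [19.5 30.7]
side5 win+ ang 22.3 inl 16 sd 0.06 grad 3.6 [18.5 39.7] [35.6 -2. ]
side5 win- ang 10.8 inl 18 sd 0.14 grad 4.7 [-24.9  21.8] [-16.3 -22.8]
side5 lidtop+ ang 25.6 inl 25 sd 0.03 grad 11.6 [ 24.4 -18.8] [ 36.1 -13.2]
side5 bottom ang 14.6 inl 19 sd 0.05 grad 4.4 [-31.5  17.9] [19.5 31.2]
side5 win+ ang 22.5 inl 15 sd 0.07 grad 3.8 [18.1 40.6] [35.3 -1. ]
side5 win- ang 9.2 inl 17 sd 0.10 grad 5.0 [-24.3  21.5] [-17.  -24.1]
side5 lidtop+ ang 26.2 inl 25 sd 0.03 grad 10.8 [ 26.  -17.8] [ 37.7 -12.1]
side5 bottom ang 15.6 inl 18 sd 0.06 grad 4.4 [-31.3  17.6] [19.5 31.8]
side5 win+ ang 22.7 inl 15 sd 0.05 grad 4.1 [17.8 41.6] [35.2  0. ]
side5 win- ang 8.9 inl 15 sd 0.09 grad 5.4 [-24.2  20.9] [-16.9 -25.3]
side5 lidtop+ ang 23.8 inl 25 sd 0.04 grad 9.5 [ 27.7 -16.7] [ 39.5 -11.5]
[204.6, 360.3, 30.87, 32.45] [ 2.08 -6.77 30.16 23.16]
```

```bash
python3 -m creep '0 0 0 0 -1;0 0 0 0 -1;0 0 0 0 -1;0 0 0 0 -1;0 0 0 0 -1' | head -4; python3 -c "
from station import *
print(close_job())"
```

```text
time_s: 25.3
tcp_pos: [0.538, 0.1786, 0.2088]
tool_rot: [0.0, -0.034, 0.999, 0.0]
force: [-0.2, -0.2, -0.0]
the job is handed in; nothing more can be done
None
```

The job is handed in at 25.3 s: the cover is back against its stop and the cell is held still at the measured focus, lid up; its tilt measured about 24° clear of the camera (25° wanted), but readings at the focus were less clear (22–26°), and no verdict was returned.

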